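# Set the flip stop and load a nest blank against it

## Task

Load the milled nest blank into the drilling fixture: first swing the red flip stop fully down into the track, lay the blank flat on the bed against the fence on the infeed side, then slide it along the fence, past the sprung side roller, until it is home against the stop pad. Press it firmly home, with about 15 N on the pad over and above the drag of the side roller, but never drive it onto the pad with more than 22 N, so that the clamped stop keeps its setting. Leave the blank lying flat against fence and pad, the flag down, and the other things on the bench undisturbed.

Things in the scene. Friction and masses are not known exactly. Their poses are not given: they have to be found in the camera images.
- drill_fixture: Drilling fixture fixed on the bench: steel base plate 135 (x) x 235 (y) x 15 mm. Origin at the centre of the plate's underside; the bed (plate top) is 15 mm higher. An aluminium fence rail, 32 mm wide and 12 mm above the bed, runs along y on the +x side. Blanks are fed towards -y: infeed at +y, stop at -y. The bed is free for fingers in the track where y > 0.02.
- infeed (a point): Point on the bed in the infeed part of the track, axes as the fixture's. The fence face is 22 mm from it towards +x. A blank centred above it, long side along the fence, touches the fence; its leading end is 17 mm short of the side roller. The guarded way: set the blank down 3 to 5 mm off the fence, slide it to +x until it touches.
- side_roller_tip (a point): Front of the white roller (22 mm diameter, upright axis, 4 to 18 mm above the bed) of the spring side-pusher, across the track from the fence; axes as the fixture's. At rest 41 mm from the fence face, so the 44 mm blank presses it back 3 mm; it squeezes the blank on the fence with about 7 N: some 4 to 8 N of drag when sliding. Its grey housing, 24 mm high, lies behind (-x), within 20 mm along y.
- stop_point (a point): Point of the stop carriage, axes as the fixture's: where the centre of the stop pad's face is when the flag is down, 22 mm from the fence face, 14 mm above the bed. The pad, 16 mm square, looks to +y. A blank that is home has its centre 35 mm from here along +y, at this height and distance from the fence.
- stop_carriage (a joint): Setting of the stop along the fence, m, growing towards the fixture's -y (away from the infeed). The dark carriage with a black star knob behind is clamped on the rail by friction only and slips at about 26 N along the rail. It must stay where it was set.
- stop_flag (a joint): Angle of the red L-shaped flag (plate 12 mm thick), rad: 0 = fully down in the track on its rest, 1.6 to 2 = up over the rail. Hinge axis parallel to the fixture's y, 34 mm to +x of stop_point and 22 mm above it. Growing angle lifts the flag. The hinge is stiff (0.12 N m, some 3 N at the pin): it stays where left. When down, its top is 44 mm above the bed.
- flag_pin (a point): Middle of the black grip pin at the flag's free end: 10 mm diameter, 32 mm long, parallel to the fixture's y, 44 mm from the hinge axis: at angle 0 straight out from it to -x, at 1.57 straight above it. Pinch it from above across the fixture's x and lead it round the arc; it turns between the fingers. The flag's plate begins 20 mm away on the +y side, the pin ends 20 mm away on the -y side.
- stop_pad: Steel pad on the flag's blade, 16 x 16 mm, that the blank comes to rest on. Its origin lies on the flag's hinge axis, not at the pad; use stop_point for its place.
- blank_center (a point): Centre of the loose nest blank: grey milled aluminium block with a round hole in the top, 44 mm (its x) x 70 mm (its y) x 28 mm high, about 0.33 kg, on the bench to the left of the fixture. z up; either end may lead. Grasp across the 44 mm with the fingertips 14 mm or more above its underside, to clear the fence rail; then push its rear end face with closed fingers.
- nest_blank: The same blank; origin at the centre of its underside.
- grease_tin: Flat round tin with a blue lid, 54 mm diameter, 24 mm high, loose on the bench; origin at the centre of its underside.
- hex_key: Black hex key 132 mm long, 6 mm thick, loose on the bench; origin at the centre of its underside.
- vial: White dropper bottle with a red cap, 31 mm diameter, 94 mm high, standing loose on the bench; origin at the centre of its underside.
- test_plug: Brass plug with a knurled grip, 22 mm diameter, 32 mm high, standing loose on the bench; origin at the centre of its underside.
- screwdriver: Small screwdriver, black handle with red end, 184 mm long, 17 mm thick, loose on the bench; origin at the middle of its length, on its underside.
Not all that is in view belongs to the job. What is shaped like the nest_blank but green is not meant.

How it is judged:
By the outcome, as a careful person would: the job done as asked, in the order asked, and still so for the second after the job is handed in, with the robot touching nothing.
It also fails if it takes over 72 s, if anything falls off the work surface, if the arm or the gripper's body presses on something with over 40 N, if the wrist force passes 120 N, or if a joint passes its speed limit or range.

## Robot

A 7-joint arm with a two-finger parallel gripper is mounted at the origin on the work surface; the furniture and walls round the work are solid. World frame = base frame: x ahead of the robot, y to its left, z up, the work surface at z = 0. Lengths are in m, angles in rad, forces in N, time in s.
With the tool pointing down it reaches from about 0.4 to 0.85 m from the base axis. Payload 10.4 kg.
Tool frame: the origin (TCP) lies at the very end of the fingers, on their centre line; the grasp point (between the pads) lies 19 mm behind it; x points along the fingers, y is the direction in which the jaws open and shut, and the axes are right-handed (so a half turn about x gives the same grasp; the last joint's range is limited). The gripper opens to 85 mm and grips with 20 to 120 N. Pads are 22 mm wide; open, the fingers measure 114 mm over their backs; the gripper's body (76 mm by 85 mm) begins 54 mm behind the grasp point. The pads swing forward as they close: fully open they stand 13 mm farther back than shut.
Start: joints at [-1.203, 0.332, -0.065, 1.46, 0.022, 1.35, -0.088], TCP at [0.238, 0.578, 0.231] pointing down, gripper open.
Joint ranges: [-2.6, 2.6], [-0.5, 2.12], [-1.47, 1.34], [0.16, 2.42], [-1.27, 4.41], [0.06, 2.06], [-2.6, 2.6]. Speed limits (rad/s): [2.22, 2.22, 2.79, 2.79, 3.14, 3.14, 3.14].

## Interface

Orientations are given as a unit quaternion [x, y, z, w].
In Python, from workcell import monitor, camera, ticket, regions_of gives the robot as it stands.
- The arm moves only by the tool step_arm, never from a script. Its argument "increments" is a list of rows, each a list of 5 numbers: the finger opening in m, from 0 to 0.0854, then the shift along the world's x, y, z in m, then the turn about the world's z in rad. A call has 1 to 12 rows; each row shifts and turns the commanded pose from where the row before left it; what a row does not reach is not made up. A row lasts 1/12 s, in which the tool goes at most 41.7 mm and 7.16 degrees, less where a joint would pass 70% of its speed; a pose out of reach is approached as far as the arm can. A call with a gripper value outside its range is refused whole. The fingers move at their own pace and stop on an object; "force" is the grip in N (left out, the last holds). Time passes only in rows, so rows that do not move let the fingers close. It gives the time, the measured TCP pose, the force and the opening at its end, in the units of the state.
- monitor.get_obs(): the state, without advancing time (a new reading comes with each control period).
- camera(name): name is "side" or "top"; returns a dict with "color" (400x640x3 uint8, red, green, blue), "range_z" (400x640 float32, m along the optical axis (not along the pixel's ray), 0 where there is no reading), "fx", "fy", "cx", "cy" (pixels), "cam_to_world" (4x4, takes a point from camera to world coordinates). Camera axes: x right, y up, looking along -z (the intrinsics and any distortion apply to the point x, -y, -z); pixel columns grow to the right and rows downward; lengths in m; the calibration is good to about 2 mm. A picture is of the moment at which its call begins.
- ticket.hand_in(): hands the job in, once; it reports no verdict.
Trained networks look in a picture, given as the dict that the camera call returned (one of the last four; its "shot" number tells which), for a name from the list of things; names that differ only in an ending like _2 or _b are one class to them, and where a whole thing is asked for, a point or a joint stands for the part that bears it (a point fixed in the world has none). Each returns a list of dicts, best first, with "p" (0 to 1); they miss things now and then, are a little off and sometimes report something else, mostly with a low value. They report only what shows in the picture. A call takes as long as a camera call. They do not tell look-alikes from the thing itself.
- regions_of(picture, query): "region" (400x640 bool, what is visible of it) and "centre" ([row, column] in pixels, amid what is visible of it).
The state is a dict: "clock": time; "joint_pos": joint angles; "joint_velocities": joint speeds; "tau": joint torques, N m; "position": TCP position; "ee_rot": TCP orientation; "ft_force": force on the tool from outside, world axes, zero at the start; "torque": the same for the moment, N m; "grip_width": opening from 0.0 (shut) to 1.0 (fully open).
Only numpy, scipy, OpenCV 4.12 (cv2) and the standard library are available. Lean on these libraries where they do the work, as an engineer would, in place of code of your own. Each camera call takes 0.05 s, during which the arm holds its last target. There are 200 camera calls.

## Working session

There is one attempt and no reset: what is moved stays moved. The work goes in short steps, Python scripts to look and compute and a tool call to move; the robot and the scene stay as the last step left them, time stands still between calls to the robot, and variables do not carry over. Pictures are saved under pics/ and viewed, about 8 in all and at most 12, crops included, and the job is handed in when it is done.

Besides the shell and the picture viewer there is one more tool, called after ">>>" as name([rows], argument=value, ...), one row to a line, values as JSON. step_arm: Moves the arm, as the interface text tells. Its arguments: {"type":"object","properties":{"increments":{"type":"array"},"force":{"type":"number"}},"required":["increments"]}

```bash
mkdir -p pics; ls
cat > h.py <<'E'
import numpy as np, cv2
from workcell import monitor, camera, ticket, regions_of
def cloud(p):
    z=p["range_z"]; v,u=np.indices(z.shape)
    P=np.stack([(u-p["cx"])/p["fx"]*z,-(v-p["cy"])/p["fy"]*z,-z,np.ones_like(z)],-1)
    W=P@np.array(p["cam_to_world"]).T
    W=W[...,:3]; W[z==0]=np.nan
    return W
def save(p,n): cv2.imwrite(f"pics/{n}.png",p["color"][...,::-1])
def st():
    o=monitor.get_obs(); print(o["clock"],np.round(o["position"],4),np.round(o["ee_rot"],4),np.round(o["ft_force"],2),o["grip_width"])
E
python3 - <<'E'
from h import *
st()
for c in("top","side"):
    p=camera(c); save(p,c+"0"); W=cloud(p); np.save(c+"W.npy",W); print(c,[k for k in p], p["fx"],np.round(p["cam_to_world"],3).tolist())
    for q in["drill_fixture","nest_blank","stop_flag","stop_carriage","flag_pin","side_roller_tip","grease_tin","hex_key","vial","test_plug","screwdriver"]:
        try:
            for r in regions_of(p,q)[:3]:
                m=r["region"]; w=W[m]; print(q,round(r["p"],2),np.round(r["centre"]),m.sum(),np.round(np.nanmedian(w,0),3),np.round(np.nanpercentile(w,2,axis=0),3),np.round(np.nanpercentile(w,98,axis=0),3))
        except Exception as e: print(q,e)
E
```

```text
pics
0.0 [0.2379 0.5775 0.2305] [ 0.1368  0.6937 -0.1378  0.6936] [ 0.7   0.46 -0.39] 0.9959607872264937
top ['color', 'range_z', 'fx', 'fy', 'cx', 'cy', 'cam_to_world', 'shot'] 420.273920298839 [[-0.004, 0.991, -0.13, 0.328], [-1.0, -0.005, -0.006, -0.016], [-0.006, 0.13, 0.991, 1.548], [0.0, 0.0, 0.0, 1.0]]
drill_fixture 0.57 [206. 314.] 2365 [ 0.503 -0.013  0.018] [ 0.396 -0.118  0.008] [0.617 0.085 0.099]
nest_blank 0.76 [237. 187.] 288 [0.376 0.443 0.027] [ 0.348  0.409 -0.003] [0.406 0.479 0.035]
nest_blank 0.75 [191. 249.] 269 [0.553 0.229 0.027] [ 0.531  0.194 -0.001] [0.581 0.264 0.035]
nest_blank 0.24 [212. 340.] 242 [ 0.462 -0.096  0.043] [ 0.434 -0.126  0.014] [ 0.488 -0.058  0.105]
stop_flag 0.43 [216. 333.] 116 [ 0.458 -0.079  0.097] [ 0.437 -0.106  0.011] [ 0.476 -0.054  0.106]
stop_carriage 0.71 [215. 340.] 199 [ 0.464 -0.096  0.044] [ 0.437 -0.129  0.025] [ 0.488 -0.061  0.105]
flag_pin 0.66 [212. 333.] 48 [ 0.459 -0.082  0.099] [ 0.437 -0.107  0.09 ] [ 0.472 -0.058  0.107]
flag_pin 0.15 [174. 357.] 73 [ 0.606 -0.16   0.056] [ 0.596 -0.177  0.023] [ 0.623 -0.149  0.0
[... 1153 characters left out ...]
 0.032]
stop_flag 0.53 [202. 295.] 178 [ 0.464 -0.086  0.093] [ 0.44  -0.105  0.049] [ 0.478 -0.055  0.105]
stop_carriage 0.81 [216. 295.] 417 [ 0.466 -0.094  0.043] [ 0.443 -0.133  0.022] [ 0.488 -0.062  0.103]
flag_pin 0.43 [203. 290.] 148 [ 0.462 -0.086  0.094] [ 0.44  -0.106  0.054] [ 0.475 -0.055  0.105]
side_roller_tip 0.68 [209. 306.] 1715 [ 0.517 -0.04   0.021] [ 0.442 -0.13   0.004] [0.622 0.089 0.1  ]
grease_tin 0.52 [175. 346.] 146 [0.682 0.173 0.023] [0.66  0.161 0.003] [0.706 0.208 0.029]
vial 0.48 [228. 347.] 254 [ 0.609 -0.172  0.042] [ 0.596 -0.181 -0.   ] [ 0.632 -0.083  0.085]
test_plug 0.65 [317. 364.] 93 [ 0.586 -0.483  0.017] [ 0.578 -0.49   0.004] [ 0.597 -0.475  0.033]
```

Run:
```python
import cv2
a=cv2.imread("pics/top0.png")[140:280,170:390]; cv2.imwrite("pics/t1.png",cv2.resize(a,(792,504),interpolation=cv2.INTER_CUBIC))
a=cv2.imread("pics/side0.png")[130:270,220:400]; cv2.imwrite("pics/s1.png",cv2.resize(a,(720,560),interpolation=cv2.INTER_CUBIC))
```

```text
(no output)
```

View pics/t1.png

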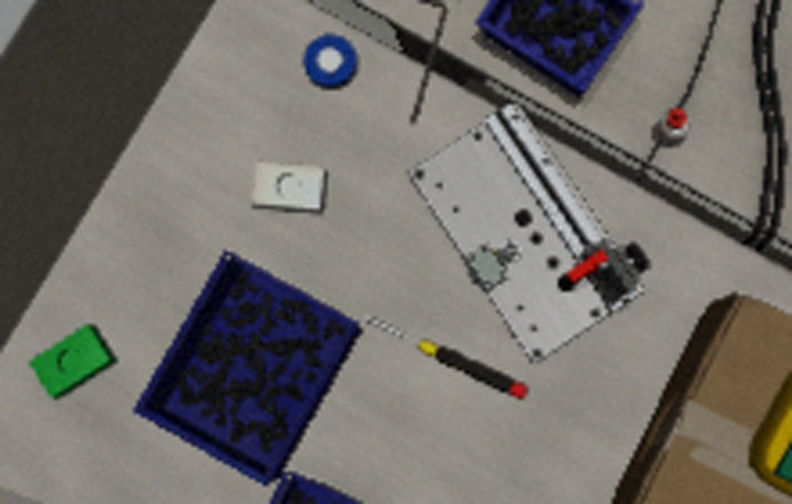

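View pics/s1.png

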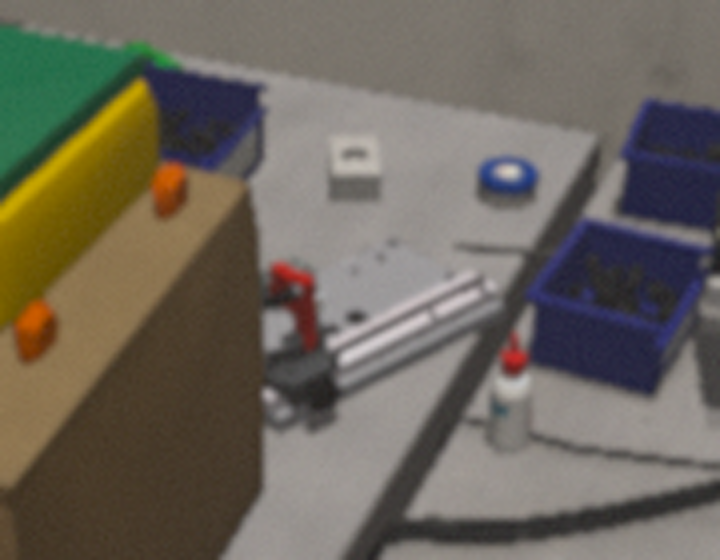

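```bash
cat > fit.py <<'E'
from h import *
from scipy.spatial.transform import Rotation as R
o=monitor.get_obs(); print(np.round(R.from_quat(o["ee_rot"]).as_matrix(),3))
for c in("top","side"):
    ms=[];Ws=[]
    for i in range(3):
        p=camera(c); W=cloud(p); Ws.append(W)
        r=[x for x in regions_of(p,"drill_fixture") if x["p"]>.3]
        b=regions_of(p,"nest_blank")
        ms.append(r[0]["region"])
    W=np.nanmedian(Ws,0); m=np.mean(ms,0)>.5
    col=p["color"]; np.savez(c+".npz",W=W,m=m,col=col)
    T=np.array(p["cam_to_world"])
    def onplane(uv,z):
        d=np.stack([(uv[:,0]-p["cx"])/p["fx"],-(uv[:,1]-p["cy"])/p["fy"],-np.ones(len(uv))],-1)@T[:3,:3].T
        return T[:3,3]+d*((z-T[2,3])/d[:,2])[:,None]
    def rect(mask,z,name):
        k=cv2.findContours(mask.astype(np.uint8),cv2.RETR_EXTERNAL,cv2.CHAIN_APPROX_NONE)[0]; k=max(k,key=len)[:,0].astype(float)
        P=onplane(k,z)[:,:2].astype(np.float32)*1000
        (cx,cy),(w,h),a=cv2.minAreaRect(P); print(c,name,np.round([cx,cy,w,h,a],1))
    rect(m,.015,"plate")
    for x in b[:3]: rect(x["region"],.028,"blank %.2f"%x["p"])
    z=W[m][:,2]; print(np.histogram(z,bins=np.arange(0,.06,.003)))
    bench=W[(abs(W[...,0]-.6)<.03)&(abs(W[...,1]-.12)<.03)]; print("bench z",np.nanmedian(bench[:,2]),np.nanstd(bench[:,2]))
E
python3 fit.py
```

```text
[[ 0.     0.381  0.925]
 [ 0.     0.925 -0.381]
 [-1.     0.    -0.   ]]
top plate [509.9 -17.1 238.2 150.8  34.7]
top blank 0.81 [375.8 442.6  50.2  77.9  31.2]
top blank 0.54 [553.9 226.5  71.1  43.   84. ]
(array([ 17,   4,   5,  90, 518, 759, 215,  55, 132, 196,  63,  37,  79,
        77,  26,   2,   0,   2,   4]), array([0.   , 0.003, 0.006, 0.009, 0.012, 0.015, 0.018, 0.021, 0.024,
       0.027, 0.03 , 0.033, 0.036, 0.039, 0.042, 0.045, 0.048, 0.051,
       0.054, 0.057]))
bench z 0.0006935755790411502 0.002890520868685043
side plate [504.   -2.9 256.5 178.2  33.6]
side blank 0.62 [550.1 206.9 121.6  49.9  82.5]
(array([ 15,  29,  39,  39, 224, 437,  80,  44, 123, 238,  30,  22,  55,
       103,  16,   8,   9,  14,  14]), array([0.   , 0.003, 0.006, 0.009, 0.012, 0.015, 0.018, 0.021, 0.024,
       0.027, 0.03 , 0.033, 0.036, 0.039, 0.042, 0.045, 0.048, 0.051,
       0.054, 0.057]))
bench z 0.0010331816187889031 0.0026436566384147996fit.py:11: RuntimeWarning: All-NaN slice encountered
  W=np.nanmedian(Ws,0); m=np.mean(ms,0)>.5
```

```bash
cat >> h.py <<'E'
YAW=np.deg2rad(-55.3); C=np.array([.508,-.017])
def px(p,P):
    T=np.array(p["cam_to_world"]); Q=(np.asarray(P)-T[:3,3])@T[:3,:3]
    return np.stack([p["cx"]-p["fx"]*Q[:,0]/Q[:,2],p["cy"]+p["fy"]*Q[:,1]/Q[:,2]],-1)
def rectify(p,img,z,c=C,yaw=YAW,hx=.1,hy=.14,s=2000):
    # rows: fixture +y up, columns: fixture +x right; s px/m
    xy=np.array([[-hx,hy],[hx,hy],[hx,-hy],[-hx,-hy]])
    Rm=np.array([[np.cos(yaw),-np.sin(yaw)],[np.sin(yaw),np.cos(yaw)]])
    P=np.c_[xy@Rm.T+c,np.full(4,z)]
    src=px(p,P).astype(np.float32); w,h=int(2*hx*s),int(2*hy*s)
    return cv2.warpPerspective(img,cv2.getPerspectiveTransform(src,np.float32([[0,0],[w,0],[w,h],[0,h]])),(w,h),flags=cv2.INTER_CUBIC)
E
python3 - <<'E'
from h import *
st()
p=camera("top"); im=np.mean([camera("top")["color"] for _ in range(4)],0).astype(np.uint8)[...,::-1]
a=rectify(p,im,.015); b=rectify(p,im,.027)
np.save("rect15.npy",a); np.save("rect27.npy",b)
for k in range(0,400,40):
    for q in(a,b): cv2.line(q,(k,0),(k,8),(0,255,0),1)
for k in range(0,560,40):
    for q in(a,b): cv2.line(q,(0,k),(8,k),(0,255,0),1)
cv2.imwrite("pics/r.png",np.hstack([a,b]))
g=cv2.cvtColor(np.load("rect27.npy"),cv2.COLOR_BGR2GRAY).astype(int)
print("x profile mm @y 50..90 z27:",[(int(k/2-100),int(g[100:180,k].mean())) for k in range(40,380,6)])
g=cv2.cvtColor(np.load("rect15.npy"),cv2.COLOR_BGR2GRAY).astype(int)
print("x profile z15:",[(int(k/2-100),int(g[100:180,k].mean())) for k in range(40,380,6)])
print("y profile z15 x-50..-10:",[(140-k/2,int(g[k,100:180].mean())) for k in list(range(20,70,4))+list(range(490,540,4))])
E
```

```text
2.1 [0.2381 0.5779 0.2313] [ 0.1373  0.6937 -0.1372  0.6937] [-0.87 -0.28 -0.38] 1.0018886498522948
x profile mm @y 50..90 z27: [(-80, 141), (-77, 140), (-74, 126), (-71, 106), (-68, 150), (-65, 158), (-62, 155), (-59, 156), (-56, 154), (-53, 138), (-50, 132), (-47, 150), (-44, 155), (-41, 154), (-38, 156), (-35, 157), (-32, 156), (-29, 156), (-26, 155), (-23, 155), (-20, 156), (-17, 155), (-14, 154), (-11, 154), (-8, 155), (-5, 155), (-2, 155), (1, 158), (4, 161), (7, 158), (10, 158), (13, 156), (16, 155), (19, 150), (22, 107), (25, 121), (28, 187), (31, 187), (34, 169), (37, 79), (40, 21), (43, 75), (46, 160), (49, 186), (52, 181), (55, 169), (58, 147), (61, 142), (64, 104), (67, 95), (70, 78), (73, 61), (76, 52), (79, 55), (82, 62), (85, 71), (88, 79)]
x profile z15: [(-80, 141), (-77, 140), (-74, 127), (-71, 105), (-68, 147), (-65, 158), (-62, 155), (-59, 156), (-56, 155), (-53, 143), (-50, 135), (-47, 150), (-44, 155), (-41, 154), (-38, 156), (-35, 157), (-32, 156), (-29, 156), (-26, 155), (-23, 155), (-20, 156), (-17, 155), (-14, 155), (-11, 154), (-8, 155), (-5, 156), (-2, 155), (1, 157), (4, 160), (7, 159), (10, 158), (13, 156), (16, 155), (19, 154), (22, 123), (25, 102), (28, 173), (31, 189), (34, 180), (37, 117), (40, 27), (43, 46), (46, 131), (49, 184), (52, 178), (55, 174), (58, 151), (61, 147), (64, 121), (67, 101), (70, 93), (73, 72), (76, 57), (79, 52), (82, 56), (85, 66), (88, 73)]
y profile z15 x-50..-10: [(130.0, 145), (128.0, 144), (126.0, 144), (124.0, 142), (122.0, 135), (120.0, 136), (118.0, 149), (116.0, 156), (114.0, 155), (112.0, 155), (110.0, 154), (108.0, 155), (106.0, 155), (-105.0, 167), (-107.0, 168), (-109.0, 171), (-111.0, 166), (-113.0, 133), (-115.0, 109), (-117.0, 122), (-119.0, 137), (-121.0, 138), (-123.0, 137), (-125.0, 137), (-127.0, 137), (-129.0, 137)]
```

View pics/r.png

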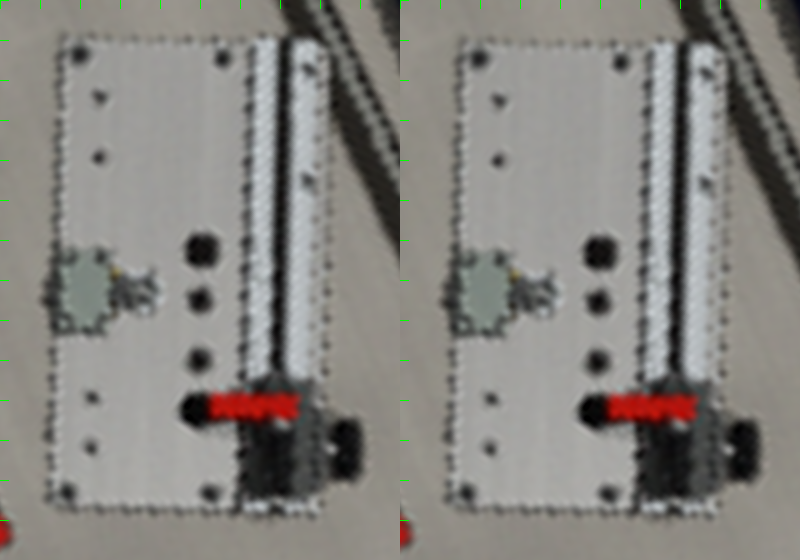

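```bash
sed -i 's/^YAW=.*/YAW=np.deg2rad(-56.75); C=np.array([.5073,-.0108])/' h.py
python3 - <<'E'
from h import *
def edges(g,lo,hi,n=6):
    # strongest gradients of 1-D profile (mm coords)
    d=np.gradient(cv2.GaussianBlur(g[None].astype(np.float32),(0,0),1.5)[0]); i=[k for k in range(2,len(d)-2) if abs(d[k])==max(abs(d[k-2:k+3])) and abs(d[k])>1.2]
    return [(round(lo+(hi-lo)*(k+.5)/len(g),1),round(float(d[k]),1)) for k in i]
for c in("top","side"):
    ps=[camera(c) for _ in range(4)]; p=ps[0]
    im=np.mean([q["color"] for q in ps],0).astype(np.uint8)[...,::-1]
    for z in(.015,.027):
        g=cv2.cvtColor(rectify(p,im,z),cv2.COLOR_BGR2GRAY).astype(float)
        for y0,y1 in((80,110),(35,65),(-10,10)):
            print(c,z,"x-edges y",y0,y1,edges(g[(140-y1)*2:(140-y0)*2].mean(0),-100,100))
        print(c,z,"y-edges x-60..0",[(-a,b) for a,b in edges(g[:,90:190].mean(1),-140,140)])
    W=np.nanmedian([cloud(q) for q in ps],0)
    Rm=np.array([[np.cos(YAW),-np.sin(YAW)],[np.sin(YAW),np.cos(YAW)]])
    F=(W[...,:2]-C)@Rm*1000
    s=(F[...,1]>10)&(F[...,1]<110)
    print("depth",[(x,round(float(np.nanmedian(W[s&(abs(F[...,0]-x)<1.5)][:,2]))*1000,1) if 0 else round(float(np.nanmedian(W[s&(abs(F[...,0]-x)<1.5)][:,2])*1000),1)) for x in range(-80,80,4)])
E
```

```text
top 0.015 x-edges y 80 110 [(-69.2, -5.5), (-64.8, 7.5), (-60.8, -3.3), (-53.8, 2.1), (-49.2, -1.9), (-43.8, 2.2), (10.8, -3.2), (17.8, 2.1), (26.2, -8.3), (30.8, 12.8), (41.8, -17.2), (48.8, 14.8), (54.8, -3.6), (60.8, -3.2), (67.8, -13.4), (73.2, 4.0), (85.2, 2.2), (94.2, 2.5)]
top 0.015 x-edges y 35 65 [(-69.2, -5.6), (-64.8, 8.7), (-48.8, -2.7), (-44.2, 2.4), (25.8, -8.5), (30.8, 13.0), (41.8, -17.3), (49.2, 14.4), (55.2, -3.5), (60.8, -1.8), (67.2, -3.9), (71.2, 2.7), (79.2, -3.1), (86.2, -3.4), (95.8, 2.5)]
top 0.015 x-edges y -10 10 [(-69.8, -7.4), (-63.8, 7.5), (-56.2, 2.7), (-46.8, -2.9), (-39.8, -2.1), (-36.2, 2.1), (-30.8, 2.5), (-21.8, -3.2), (-16.2, 5.1), (-0.8, -5.5), (13.2, 5.1), (25.8, -9.3), (30.8, 11.6), (41.8, -17.5), (49.2, 14.4), (60.2, -4.2), (67.2, -5.4), (71.2, 4.1)]
top 0.015 y-edges x-60..0 [(119.2, -2.0), (115.2, 3.5), (90.2, -1.6), (85.2, 1.3), (59.8, -1.4), (54.2, 1.8), (11.8, -2.1), (-1.8, -3.4), (-17.2, 3.1), (-23.8, 1.5), (-27.8, -1.5), (-32.2, 3.0), (-60.2, -1.5), (-65.8, 1.6), (-91.2, 1.7), (-116.8, -7.9), (-120.8, 4.3)]
top 0.027 x-edges y 80 110 [(
[... 2493 characters left out ...]
8, 3.8)]
side 0.027 y-edges x-60..0 [(4.2, -1.4), (-12.8, -2.1), (-37.8, 2.3), (-61.2, -1.3)]
depth [(-80, nan), (-76, nan), (-72, nan), (-68, 14.7), (-64, 16.2), (-60, 16.0), (-56, 15.9), (-52, 16.1), (-48, 16.3), (-44, 16.0), (-40, 15.6), (-36, 15.9), (-32, 15.8), (-28, 15.4), (-24, 15.8), (-20, 15.8), (-16, 15.7), (-12, 15.9), (-8, 16.0), (-4, 15.8), (0, 15.6), (4, 16.0), (8, 16.4), (12, 16.5), (16, 16.8), (20, nan), (24, nan), (28, 27.3), (32, 27.4), (36, 27.2), (40, 27.4), (44, 28.3), (48, 28.2), (52, 28.0), (56, 26.4), (60, 20.7), (64, 13.3), (68, 7.4), (72, -14.1), (76, -0.7)]<stdin>:14: RuntimeWarning: All-NaN slice encountered
  return np.nanmean(a, axis, out=out, keepdims=keepdims)
```

```bash
python3 - <<'E' 2>/dev/null
from h import *
Rm=np.array([[np.cos(YAW),-np.sin(YAW)],[np.sin(YAW),np.cos(YAW)]])
for c in("top","side"):
    ps=[camera(c) for _ in range(5)]; W=np.nanmedian([cloud(q) for q in ps],0); im=np.mean([q["color"] for q in ps],0)
    F=np.concatenate([(W[...,:2]-C)@Rm,W[...,2:]],-1)*1000
    s=(abs(F[...,0]-30)<60)&(abs(F[...,1]+75)<55)&(F[...,2]>30)
    for a,b in sorted(zip(F[s].round().astype(int).tolist(),im[s].astype(int).tolist())): print(c,a,b) if a[2]>55 or c=="side" and a[2]>45 else 0
    r,k=np.nonzero(s); y0,x0=r.min()-8,k.min()-8
    a=cv2.resize(im[y0:r.max()+8,x0:k.max()+8,::-1].astype(np.uint8),None,fx=12,fy=12,interpolation=cv2.INTER_CUBIC); print(a.shape,y0,x0); cv2.imwrite(f"pics/flag_{c}.png",a)
a,b=[cv2.imread(f"pics/flag_{c}.png") for c in("top","side")]
h=600; a,b=[cv2.resize(q,(400,int(q.shape[0]*400/q.shape[1]))) for q in(a,b)]
H=max(a.shape[0],b.shape[0]); o=np.zeros((H,800,3),np.uint8); o[:a.shape[0],:400]=a; o[:b.shape[0],400:]=b; cv2.imwrite("pics/flag.png",o[:600])
E
```

```text
top [7, -70, 84] [87, 11, 9]
top [8, -75, 87] [63, 10, 8]
top [8, -68, 100] [153, 16, 10]
top [9, -73, 102] [171, 20, 13]
top [10, -66, 100] [177, 51, 47]
top [11, -70, 101] [178, 21, 10]
top [12, -75, 100] [104, 14, 12]
top [12, -62, 95] [161, 151, 150]
top [13, -67, 100] [175, 28, 22]
top [14, -72, 99] [179, 20, 12]
top [15, -69, 101] [178, 22, 15]
top [15, -65, 100] [152, 67, 63]
top [16, -76, 76] [89, 57, 56]
top [17, -74, 100] [167, 17, 10]
top [17, -67, 102] [168, 22, 16]
top [19, -71, 99] [178, 22, 15]
top [20, -76, 94] [80, 9, 4]
top [20, -69, 104] [174, 19, 10]
top [20, -63, 91] [111, 51, 49]
top [21, -73, 103] [171, 21, 13]
top [22, -65, 100] [170, 34, 30]
top [23, -70, 98] [174, 19, 9]
top [24, -75, 100] [102, 6, 6]
top [25, -68, 105] [168, 22, 15]
top [25, -62, 95] [93, 86, 85]
top [26, -72, 103] [176, 17, 10]
top [27, -65, 100] [106, 22, 20]
top [28, -69, 101] [175, 18, 11]
top [29, -76, 75] [62, 11, 8]
top [29, -74, 102] [166, 17, 13]
top [30, -66, 98] [167, 20, 13]
top [31, -71, 102] [169, 19, 13]
top [32, -76, 93] [67, 10, 10]
top [33, -85, 56] [13, 15, 14]
top [33, -
[... 8586 characters left out ...]
e [47, -70, 57] [98, 35, 31]
side [47, -70, 68] [93, 36, 32]
side [47, -70, 86] [96, 44, 40]
side [47, -70, 96] [92, 41, 38]
side [47, -70, 99] [112, 41, 38]
side [47, -67, 63] [93, 49, 47]
side [47, -66, 66] [93, 50, 50]
side [47, -66, 91] [114, 88, 88]
side [47, -66, 98] [115, 78, 77]
side [47, -66, 105] [142, 100, 99]
side [47, -55, 54] [77, 75, 75]
side [48, -79, 51] [67, 48, 45]
side [48, -75, 88] [88, 33, 30]
side [48, -71, 76] [92, 36, 32]
side [48, -68, 53] [96, 38, 35]
side [48, -67, 56] [96, 43, 40]
side [48, -67, 77] [98, 59, 56]
side [48, -67, 95] [104, 77, 76]
side [48, -64, 51] [77, 46, 44]
side [48, -56, 48] [108, 105, 105]
side [49, -65, 49] [71, 44, 43]
(612, 420, 3) 187 277
```

View pics/flag.png

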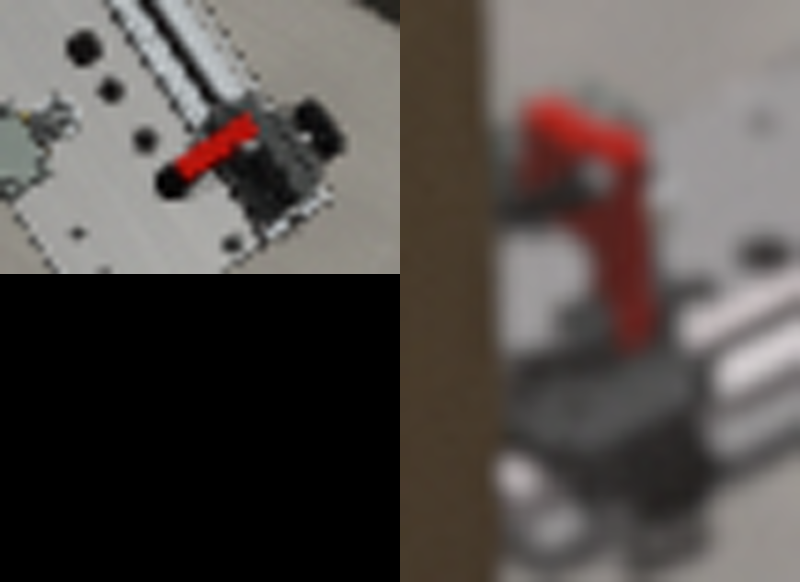

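```bash
python3 - <<'E' 2>/dev/null
from h import *
st()
p=camera("top"); W=cloud(p)
xs=np.arange(.15,.75,.05); ys=np.arange(-.4,.6,.05)
print("cols y",np.round(ys,2))
for x in xs:
    print(round(x,2),[int(1000*np.nanmax(W[(W[...,0]>=x)&(W[...,0]<x+.05)&(W[...,1]>=y)&(W[...,1]<y+.05)][:,2],initial=0)) for y in ys])
c=(W[...,2]>.12)&(W[...,0]>.1)&(W[...,0]<.55)&(W[...,1]<-.05)&(W[...,1]>-.5)
for y in np.arange(-.3,-.05,.03):
    s=c&(abs(W[...,1]-y)<.015); 
    if s.any(): print(round(y,2),"xmax",W[s][:,0].max(),"zmax",W[s][:,2].max())
E
```

```text
3.25 [0.2381 0.5779 0.2313] [ 0.1373  0.6937 -0.1373  0.6936] [ 0.04 -0.41 -0.04] 0.9977611756972369
cols y [-0.4  -0.35 -0.3  -0.25 -0.2  -0.15 -0.1  -0.05 -0.    0.05  0.1   0.15
  0.2   0.25  0.3   0.35  0.4   0.45  0.5   0.55]
0.15 [351, 374, 272, 270, 269, 268, 265, 11, 10, 9, 77, 704, 709, 698, 690, 677, 665, 654, 638, 632]
0.2 [379, 381, 381, 347, 268, 269, 266, 9, 8, 72, 72, 65, 77, 69, 661, 663, 660, 653, 642, 631]
0.25 [381, 382, 380, 380, 347, 266, 8, 8, 8, 10, 7, 52, 85, 82, 79, 10, 9, 626, 634, 629]
0.3 [350, 381, 383, 380, 341, 267, 10, 22, 21, 8, 10, 81, 83, 58, 85, 81, 23, 31, 10, 6]
0.35 [258, 266, 378, 377, 263, 9, 16, 24, 23, 22, 9, 80, 49, 51, 84, 77, 40, 36, 10, 0]
0.4 [13, 9, 9, 262, 260, 105, 107, 21, 41, 9, 17, 80, 60, 82, 80, 9, 34, 7, 6, 0]
0.45 [10, 8, 7, 9, 13, 48, 112, 40, 48, 24, 8, 11, 62, 82, 9, 10, 8, 9, 0, 158]
0.5 [8, 9, 23, 9, 9, 10, 36, 34, 24, 25, 8, 34, 39, 35, 10, 10, 9, 8, 152, 156]
0.55 [42, 8, 19, 12, 55, 10, 30, 35, 34, 22, 18, 34, 34, 40, 12, 9, 15, 0, 157, 192]
0.6 [44, 36, 19, 10, 101, 49, 68, 33, 35, 15, 11, 10, 8, 9, 10, 9, 0, 154, 159, 199]
0.65 [13, 11, 21, 16, 13, 70, 72, 76, 68, 13, 11, 32, 30, 11, 9, 5, 0, 156, 194, 199]
0.7 [56, 8, 33, 17, 10, 71, 57, 49, 74, 9, 8, 29, 31, 10, 9, 0, 159, 159, 198, 198]
-0.3 xmax 0.38122509984370445 zmax 0.38253120265686325
-0.27 xmax 0.39664625449747953 zmax 0.38333198986090156
-0.24 xmax 0.4092300022749147 zmax 0.3808307373658768
-0.21 xmax 0.42935173882758604 zmax 0.3806840626243295
-0.18 xmax 0.4280534190321713 zmax 0.34025034784873953
-0.15 xmax 0.3772372758859494 zmax 0.2699391662351829
-0.12 xmax 0.31465894174779296 zmax 0.268480634669483
-0.09 xmax 0.25749596570051014 zmax 0.2660001230775968
```

>>> step_arm([
  [0.0854, 0.018, -0.023, 0.002, -0.09],
  [0.0854, 0.018, -0.023, 0.002, -0.09],
  [0.0854, 0.018, -0.023, 0.002, -0.09],
  [0.0854, 0.018, -0.023, 0.002, -0.09],
  [0.0854, 0.018, -0.023, 0.002, -0.09],
  [0.0854, 0.018, -0.023, 0.002, -0.09],
  [0.0854, 0.018, -0.023, 0.002, -0.09],
  [0.0854, 0.018, -0.023, 0.002, -0.09],
  [0.0854, 0.018, -0.023, 0.002, -0.09],
  [0.0854, 0.018, -0.023, 0.002, -0.09],
  [0.0854, 0.018, -0.023, 0.002, -0.09],
  [0.0854, 0.018, -0.023, 0.002, -0.09],
], force=25)

```text
clock: 4.3
position: [0.4548, 0.3007, 0.2557]
ee_rot: [0.476, 0.523, -0.475, 0.523]
ft_force: [0.1, 0.5, 0.7]
grip_width: 0.999
```

>>> step_arm([
  [0.04, 0.0, -0.033, 0, -0.09],
  [0.04, 0.0, -0.033, 0, -0.09],
  [0.04, 0.0, -0.033, 0, -0.09],
  [0.04, 0.0, -0.033, 0, -0.09],
  [0.04, 0.0, -0.033, 0, -0.09],
  [0.04, 0.0, -0.033, 0, -0.09],
  [0.04, 0.0, -0.033, 0, -0.09],
  [0.04, 0.0, -0.033, 0, -0.09],
  [0.04, 0.0, -0.033, 0, -0.09],
  [0.04, 0.0, -0.033, 0, -0.09],
  [0.04, 0.0, -0.033, 0, -0.09],
  [0.04, 0, 0, 0, 0],
])

```text
clock: 5.3
position: [0.4536, -0.0676, 0.2559]
ee_rot: [0.669, 0.231, -0.668, 0.232]
ft_force: [-0.4, -0.9, -0.0]
grip_width: 0.476
```

Run:
```python
from h import *
st(); from scipy.spatial.transform import Rotation as R
m=R.from_quat(monitor.get_obs()["ee_rot"]).as_matrix(); print(np.degrees(np.arctan2(m[1,1],m[0,1])))
print(monitor.get_obs()["joint_pos"])
```

```text
5.3 [ 0.4536 -0.0676  0.2559] [ 0.6685  0.2311 -0.6678  0.2319] [-0.41 -0.91 -0.04] 0.47610248159245244
-51.77981722241143
[-0.55763967 -0.0967649   0.57580947  1.86716791  0.05453328  1.35463376
 -0.89933421]
```

>>> step_arm([
  [0.04, -0.0025, -0.015, -0.03, -0.044],
  [0.04, -0.0025, -0.015, -0.03, -0.043],
  [0.04, 0, 0, -0.03, 0],
  [0.04, 0, 0, -0.03, 0],
  [0.04, 0, 0, 0, 0],
  [0.04, 0, 0, 0, 0],
])

```text
clock: 5.8
position: [0.4484, -0.091, 0.1352]
ee_rot: [-0.675, -0.207, 0.677, -0.207]
ft_force: [0.5, -0.5, 0.4]
grip_width: 0.47
```

Run:
```python
from h import *
st(); from scipy.spatial.transform import Rotation as R
m=R.from_quat(monitor.get_obs()["ee_rot"]).as_matrix(); print(np.degrees(np.arctan2(m[1,1],m[0,1])))
a=[]
for c,s in(("side",np.s_[150:250,250:350]),("top",np.s_[160:260,290:390])):
    p=camera(c); a.append(cv2.resize(p["color"][s][...,::-1],(400,400),interpolation=cv2.INTER_CUBIC))
cv2.imwrite("pics/pre.png",np.hstack(a))
```

```text
5.8 [ 0.4484 -0.091   0.1352] [-0.6753 -0.207   0.677  -0.2069] [ 0.51 -0.51  0.38] 0.47039395611012935
-55.967189434493164
```

View pics/pre.png

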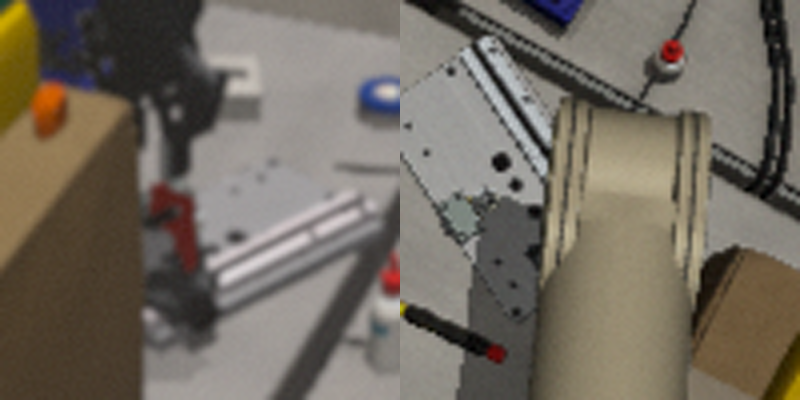

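>>> step_arm([
  [0.04, 0.0006, -0.007, 0, -0.014],
  [0.04, 0, 0, 0, 0],
  [0.04, 0, 0, -0.012, 0],
  [0.04, 0, 0, -0.012, 0],
  [0.04, 0, 0, -0.012, 0],
  [0.04, 0, 0, -0.011, 0],
  [0.04, 0, 0, -0.01, 0],
  [0.04, 0, 0, 0, 0],
])

```text
clock: 6.57
position: [0.4491, -0.0981, 0.0774]
ee_rot: [-0.677, -0.202, 0.678, -0.202]
ft_force: [-0.6, 0.1, -0.3]
grip_width: 0.467
```

>>> step_arm([
  [0.0, 0, 0, 0, 0],
  [0.0, 0, 0, 0, 0],
  [0.0, 0, 0, 0, 0],
  [0.0, 0, 0, 0, 0],
  [0.0, 0, 0, 0, 0],
  [0.0, 0, 0, 0, 0],
], force=25)

```text
clock: 7.07
position: [0.4502, -0.0981, 0.0791]
ee_rot: [0.678, 0.202, -0.677, 0.202]
ft_force: [-2.3, 0.4, 7.0]
grip_width: 0.105
```

>>> step_arm([
  [0.0, 0, 0, 0.001, 0],
  [0.0, -0.00315, 0.0048, -0.0004, 0],
  [0.0, -0.0031, 0.0047, -0.0011, 0],
  [0.0, -0.003, 0.00455, -0.0018, 0],
  [0.0, -0.0028, 0.0043, -0.0025, 0],
  [0.0, -0.0026, 0.004, -0.0032, 0],
  [0.0, -0.0024, 0.0036, -0.0038, 0],
  [0, 0, 0, 0, 0],
])

```text
clock: 7.73
position: [0.4331, -0.0719, 0.0666]
ee_rot: [0.678, 0.202, -0.677, 0.203]
ft_force: [3.0, 0.2, -3.9]
grip_width: 0.107
```

>>> step_arm([
  [0.0, -0.0021, 0.0032, -0.0043, 0],
  [0.0, -0.00175, 0.0027, -0.0048, 0],
  [0.0, -0.0014, 0.0021, -0.0052, 0],
  [0.0, -0.001, 0.00155, -0.0055, 0],
  [0.0, -0.0006, 0.0009, -0.0056, 0],
  [0.0, -0.0002, 0.0003, -0.0057, 0],
  [0, 0, 0, 0, 0],
  [0, 0, 0, 0, 0],
])

```text
clock: 8.4
position: [0.4255, -0.0604, 0.0353]
ee_rot: [-0.677, -0.203, 0.678, -0.202]
ft_force: [0.7, 5.9, -1.5]
grip_width: 0.101
```

>>> step_arm([
  [0.0, 0, 0, -0.001, 0],
  [0.0, 0, 0, -0.001, 0],
  [0, 0, 0, 0, 0],
  [0, 0, 0, 0, 0],
])

```text
clock: 8.73
position: [0.4254, -0.0603, 0.0336]
ee_rot: [-0.677, -0.203, 0.678, -0.202]
ft_force: [0.8, 5.9, 2.1]
grip_width: 0.106
```

>>> step_arm([
  [0.0, 0, 0, -0.001, 0],
  [0.0, 0, 0, -0.001, 0],
  [0, 0, 0, 0, 0],
  [0, 0, 0, 0, 0],
])

```text
clock: 9.07
position: [0.4254, -0.0602, 0.0316]
ee_rot: [-0.677, -0.203, 0.678, -0.202]
ft_force: [0.1, 7.1, 3.0]
grip_width: 0.107
```

>>> step_arm([
  [0.0, 0, 0, -0.001, 0],
  [0.0, 0, 0, -0.001, 0],
  [0, 0, 0, 0, 0],
  [0, 0, 0, 0, 0],
])

```text
clock: 9.4
position: [0.4254, -0.0601, 0.0304]
ee_rot: [-0.677, -0.203, 0.678, -0.201]
ft_force: [-7.4, 6.6, 23.0]
grip_width: 0.109
```

>>> step_arm([
  [0.0, 0, 0, 0.001, 0],
  [0.035, 0, 0, 0, 0],
  [0.035, 0, 0, 0, 0],
  [0.035, 0, 0, 0, 0],
  [0.035, 0, 0, 0.01, 0],
  [0.035, 0, 0, 0.03, 0],
  [0.06, 0, 0, 0.03, 0],
  [0.06, 0.01, 0.02, 0.03, 0],
  [0.08, 0.01, 0.03, 0.03, 0],
  [0.08, 0.01, 0.03, 0.03, 0],
  [0.08, 0.01, 0.03, 0.03, 0],
  [0.08, 0.01, 0.03, 0, 0],
])

```text
clock: 10.4
position: [0.4767, 0.076, 0.2228]
ee_rot: [0.681, 0.202, -0.675, 0.201]
ft_force: [2.6, -0.1, -0.4]
grip_width: 0.939
```

>>> step_arm([
  [0.08, 0.01, 0.03, 0, 0],
  [0.08, 0.01, 0.03, 0, 0],
  [0.08, 0.01, 0.03, 0, 0],
  [0.08, 0, 0.03, 0, 0],
  [0.08, 0, 0.03, 0, 0],
  [0.08, 0, 0, 0, 0],
])

```text
clock: 10.9
position: [0.5027, 0.2309, 0.2165]
ee_rot: [-0.677, -0.205, 0.677, -0.204]
ft_force: [0.1, 1.4, 0.7]
grip_width: 0.939
```

```bash
python3 - <<'E' 2>/dev/null
from h import *
st(); from scipy.spatial.transform import Rotation as R
m=R.from_quat(monitor.get_obs()["ee_rot"]).as_matrix(); print(np.degrees(np.arctan2(m[1,1],m[0,1])))
Rm=np.array([[np.cos(YAW),-np.sin(YAW)],[np.sin(YAW),np.cos(YAW)]])
a=[]
for c,s in(("side",np.s_[150:250,250:350]),("top",np.s_[160:260,230:390])):
    ps=[camera(c) for _ in range(4)]; p=ps[0]; W=np.nanmedian([cloud(q) for q in ps],0); im=np.mean([q["color"] for q in ps],0)
    a.append(cv2.resize(p["color"][s][...,::-1],None,fx=3,fy=3,interpolation=cv2.INTER_CUBIC))
    F=np.concatenate([(W[...,:2]-C)@Rm,W[...,2:]],-1)*1000
    red=(im[...,0]>1.8*im[...,1])&(im[...,0]>60)&(abs(F[...,0]-20)<45)&(abs(F[...,1]+75)<40)
    q=F[red]; print(c,"red",red.sum(),np.nanpercentile(q,[5,50,95],axis=0).round(1).tolist(),"top z",np.nanmedian(q[q[:,2]>45][:,2]))
    for r in regions_of(p,"nest_blank")[:2]:
        if r["centre"][1]>220:
            k=cv2.findContours(r["region"].astype(np.uint8),0,1)[0]; w=W[r["region"]]; w=w[(w[:,2]>.02)&(w[:,0]>.45)]*1000
            print(c,"blank",r["p"],[np.round(v,1) for v in cv2.minAreaRect(w[:,:2].astype(np.float32))],np.nanmedian(w,0).round(1))
cv2.imwrite("pics/post.png",np.hstack(a))
E
```

```text
10.9 [0.5027 0.2309 0.2165] [-0.6767 -0.2048  0.6771 -0.2042] [0.09 1.41 0.75] 0.93871304956622
-56.379488834780894
side red 96 [[-3.5, -76.9, 30.7], [15.6, -74.2, 58.0], [46.7, -65.7, 61.1]] top z 58.932769520600836
side blank 0.55 [array([553. , 228.1]), array([70.7, 42.9]), np.float64(82.4)] [551.8 219.   28.4]
top red 66 [[-10.3, -75.6, 26.3], [18.1, -70.1, 59.3], [44.1, -64.1, 62.2]] top z 59.60971233709489
top blank 0.62 [array([534.2, 198.7]), array([56.8, 50.4]), np.float64(43.8)] [539.  202.5  29.1]
```

View pics/post.png

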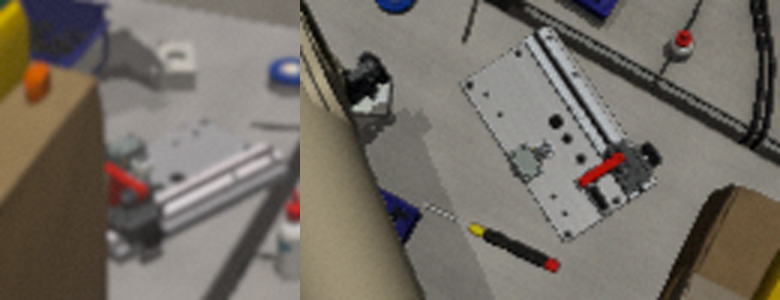

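>>> step_arm([
  [0.08, 0.005, 0, -0.011, 0.087],
  [0.08, 0.005, 0, -0.011, 0.087],
  [0.08, 0.005, 0, -0.011, 0.087],
  [0.08, 0.005, -0.001, -0.011, 0.087],
  [0.08, 0.005, -0.001, -0.011, 0.087],
  [0.08, 0.005, -0.0014, -0.011, 0.087],
  [0.08, 0.005, 0, -0.011, 0.087],
  [0.08, 0.005, 0, -0.011, 0.087],
  [0.08, 0.005, 0, -0.011, 0.087],
  [0.08, 0.0058, 0, -0.011, 0.088],
  [0.08, 0, 0, 0, 0],
  [0.08, 0, 0, 0, 0],
])

```text
clock: 12.4
position: [0.5548, 0.2207, 0.1062]
ee_rot: [-0.529, -0.468, 0.53, -0.468]
ft_force: [0.4, -0.3, 1.0]
grip_width: 0.937
```

```bash
python3 - <<'E' 2>/dev/null
from h import *
st(); from scipy.spatial.transform import Rotation as R
m=R.from_quat(monitor.get_obs()["ee_rot"]).as_matrix(); print(np.degrees(np.arctan2(m[1,1],m[0,1])))
p=camera("side")
cv2.imwrite("pics/gr.png",cv2.resize(p["color"][120:200,260:360][...,::-1],None,fx=6,fy=6,interpolation=cv2.INTER_CUBIC))
E
```

```text
12.4 [0.5548 0.2207 0.1062] [-0.5295 -0.4683  0.5303 -0.4682] [ 0.39 -0.32  1.02] 0.9365647964396313
-7.070762047075772
```

View pics/gr.png

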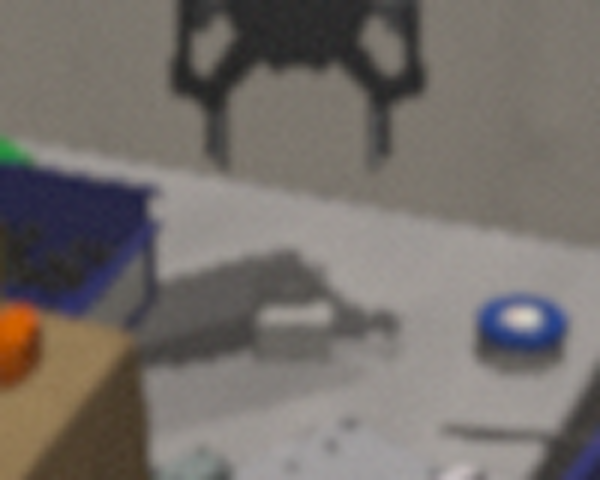

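>>> step_arm([
  [0.08, -0.001, 0.007, -0.015, 0.006],
  [0.08, 0, 0, -0.02, 0],
  [0.08, 0, 0, -0.02, 0],
  [0.08, 0, 0, -0.02, 0],
  [0.08, 0, 0, -0.01, 0],
  [0.08, 0, 0, -0.0065, 0],
  [0.08, 0, 0, 0, 0],
  [0.03, 0, 0, 0, 0],
  [0.03, 0, 0, 0, 0],
  [0.03, 0, 0, 0, 0],
  [0.03, 0, 0, 0, 0],
  [0.03, 0, 0, 0, 0],
], force=45)

```text
clock: 13.45
position: [0.5548, 0.2286, 0.0163]
ee_rot: [0.528, 0.471, -0.527, 0.471]
ft_force: [-0.2, -1.0, 5.0]
grip_width: 0.497
```

>>> step_arm([
  [0.03, 0, 0, 0, 0],
  [0.03, 0, 0, 0, 0],
  [0.03, 0, 0, 0, 0],
])

```text
clock: 13.7
position: [0.5548, 0.2286, 0.0164]
ee_rot: [0.528, 0.471, -0.527, 0.471]
ft_force: [-1.2, 0.0, 6.5]
grip_width: 0.5
```

>>> step_arm([
  [0.03, 0, 0, 0.01, 0],
  [0.03, 0, 0, 0.02, 0],
  [0.03, 0, 0, 0.03, 0],
  [0.03, 0, 0, 0.03, 0],
  [0.03, -0.0005, -0.02, 0.01, -0.08],
  [0.03, -0.0005, -0.03, 0, -0.08],
  [0.03, -0.0005, -0.03, 0, -0.08],
  [0.03, -0.0005, -0.03, 0, -0.08],
  [0.03, -0.001, -0.03, 0, -0.08],
  [0.03, -0.001, -0.03, 0, -0.08],
  [0.03, -0.001, -0.025, 0, -0.08],
  [0.03, -0.001, -0.02, 0, -0.08],
])

```text
clock: 14.7
position: [0.5476, 0.0106, 0.1157]
ee_rot: [0.65, 0.279, -0.65, 0.279]
ft_force: [0.4, -0.1, -3.7]
grip_width: 0.501
```

>>> step_arm([
  [0.03, 0, 0, 0, -0.08],
  [0.03, 0, 0, 0, -0.08],
  [0.03, 0, 0, 0, -0.073],
  [0.03, 0, 0, 0, 0],
  [0.03, 0, 0, 0, 0],
])

```text
clock: 15.12
position: [0.5479, 0.0133, 0.1154]
ee_rot: [0.677, 0.204, -0.677, 0.204]
ft_force: [-0.4, -0.8, -2.8]
grip_width: 0.495
```

```bash
cat >> h.py <<'E'
Rm=np.array([[np.cos(YAW),-np.sin(YAW)],[np.sin(YAW),np.cos(YAW)]])
def tcp():
    from scipy.spatial.transform import Rotation as R
    o=monitor.get_obs(); m=R.from_quat(o["ee_rot"]).as_matrix()
    print("t",round(o["clock"],2),"fix xy mm",((np.array(o["position"][:2])-C)@Rm*1000).round(1),"z",round(o["position"][2]*1000,1),"jaw deg",round(np.degrees(np.arctan2(m[1,1],m[0,1])),2),"F fix",(np.array(o["ft_force"][:2])@Rm).round(1),round(o["ft_force"][2],1),"grip",round(o["grip_width"]*85.4,1))
E
python3 - <<'E'
from h import *
tcp(); st()
a=[]
for c,s in(("side",np.s_[150:220,270:370]),("top",np.s_[170:240,260:360])):
    p=camera(c); a.append(cv2.resize(p["color"][s][...,::-1],(400,280),interpolation=cv2.INTER_CUBIC))
cv2.imwrite("pics/carry.png",np.hstack(a))
E
```

```text
t 15.12 fix xy mm [ 2.1 47.2] z 115.4 jaw deg -56.41 F fix [ 0.4 -0.8] -2.8 grip 42.3
15.1167 [0.5479 0.0133 0.1154] [ 0.677   0.2043 -0.6769  0.2043] [-0.43 -0.8  -2.82] 0.49543754481993135
```

View pics/carry.png

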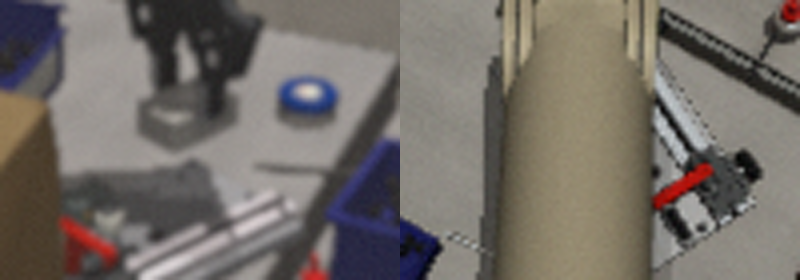

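>>> step_arm([
  [0.03, 0, 0, -0.015, -0.006],
  [0.03, 0, 0, -0.02, 0],
  [0.03, 0, 0, -0.02, 0],
  [0.03, 0, 0, -0.014, 0],
  [0.03, 0, 0, -0.008, 0],
  [0.03, 0, 0, -0.004, 0],
  [0.03, 0, 0, 0, 0],
  [0.03, 0, 0, 0, 0],
])

```text
clock: 15.88
position: [0.5485, 0.0132, 0.0346]
ee_rot: [0.678, 0.201, -0.677, 0.202]
ft_force: [0.4, 0.4, -3.5]
grip_width: 0.503
```

>>> step_arm([
  [0.03, 0, 0, -0.001, 0],
  [0.03, 0, 0, -0.001, 0],
  [0.03, 0, 0, 0, 0],
  [0.03, 0, 0, 0, 0],
])

```text
clock: 16.22
position: [0.5482, 0.0133, 0.0323]
ee_rot: [0.678, 0.202, -0.678, 0.202]
ft_force: [0.8, -0.7, -3.8]
grip_width: 0.498
```

```bash
python3 -c "
from h import *
tcp()"
```

```text
t 16.22 fix xy mm [ 2.3 47.4] z 32.3 jaw deg -56.88 F fix [1.1 0.3] -3.8 grip 42.5
```

>>> step_arm([
  [0.03, 0, 0, -0.001, 0],
  [0.03, 0, 0, -0.0005, 0],
  [0.03, 0, 0, 0, 0],
  [0.03, 0, 0, 0, 0],
])

```text
clock: 16.55
position: [0.5483, 0.0133, 0.0313]
ee_rot: [0.678, 0.202, -0.678, 0.201]
ft_force: [-4.6, 0.6, 8.0]
grip_width: 0.495
```

>>> step_arm([
  [0.03, 0, 0, 0.0004, 0],
  [0.03, 0.00055, -0.00084, 0, 0],
  [0.03, 0.00055, -0.00084, 0, 0],
  [0.03, 0.00055, -0.00084, 0, 0],
  [0.03, 0, 0, 0, 0],
])

```text
clock: 16.97
position: [0.5501, 0.0116, 0.0314]
ee_rot: [0.678, 0.202, -0.677, 0.201]
ft_force: [-2.5, 2.7, 5.5]
grip_width: 0.497
```

```bash
python3 -c "
from h import *
tcp()"
```

```text
t 16.97 fix xy mm [ 4.8 48. ] z 31.4 jaw deg -56.86 F fix [-3.6 -0.7] 5.5 grip 42.4
```

>>> step_arm([
  [0.03, 0.00055, -0.00084, 0, 0],
  [0.03, 0.00055, -0.00084, 0, 0],
  [0.03, 0, 0, 0, 0],
])

```text
clock: 17.22
position: [0.5511, 0.0102, 0.0314]
ee_rot: [0.678, 0.202, -0.677, 0.201]
ft_force: [-3.1, 3.6, 5.2]
grip_width: 0.503
```

```bash
python3 -c "
from h import *
tcp()"
```

```text
t 17.22 fix xy mm [ 6.5 48.2] z 31.4 jaw deg -56.86 F fix [-4.7 -0.6] 5.2 grip 43.0
```

>>> step_arm([
  [0.03, 0.00055, -0.00084, 0, 0],
  [0.03, 0.00055, -0.00084, 0, 0],
  [0.03, 0, 0, 0, 0],
])

```text
clock: 17.47
position: [0.5512, 0.0101, 0.0314]
ee_rot: [-0.677, -0.203, 0.678, -0.201]
ft_force: [-9.9, 9.6, 12.4]
grip_width: 0.498
```

```bash
python3 -c "
from h import *
tcp()"
```

```text
t 17.47 fix xy mm [ 6.6 48.1] z 31.4 jaw deg -56.8 F fix [-13.5  -3. ] 12.4 grip 42.5
```

>>> step_arm([
  [0.03, -0.00055, 0.00084, 0, 0],
  [0.03, -0.0005, 0.0008, 0.0004, 0],
  [0.06, 0, 0, 0, 0],
  [0.06, 0, 0, 0, 0],
  [0.06, 0, 0, 0, 0],
  [0.06, 0, 0, 0.005, 0],
  [0.06, 0, 0, 0.015, 0],
  [0.06, 0, 0, 0.03, 0],
  [0.06, 0, 0, 0.02, 0],
  [0.0, 0.014, 0.01, 0, 0],
  [0.0, 0.015, 0.011, 0, 0],
  [0.0, 0.015, 0.011, 0, 0],
], force=40)

```text
clock: 18.47
position: [0.5958, 0.0412, 0.1024]
ee_rot: [0.678, 0.201, -0.677, 0.201]
ft_force: [0.3, 0.1, 0.5]
grip_width: 0.283
```

>>> step_arm([
  [0.0, 0, 0, 0, 0],
  [0.0, 0, 0, 0, 0],
  [0.0, 0, 0, 0, 0],
  [0.0, 0, 0, 0, 0],
  [0.0, 0, 0, 0, 0],
])

```text
clock: 18.88
position: [0.5944, 0.0402, 0.1014]
ee_rot: [-0.678, -0.201, 0.678, -0.201]
ft_force: [0.2, 0.5, -0.7]
grip_width: -0.0
```

```bash
python3 - <<'E' 2>/dev/null
from h import *
tcp()
a=[]
for c in("side","top"):
    ps=[camera(c) for _ in range(3)]; p=ps[0]; W=np.nanmedian([cloud(q) for q in ps],0)
    F=np.concatenate([(W[...,:2]-C)@Rm,W[...,2:]],-1)*1000
    s=(abs(F[...,2]-43)<5)&(abs(F[...,0]-6)<40)&(F[...,1]>0)&(F[...,1]<100); q=F[s]
    print(c,s.sum(),np.percentile(q,[3,50,97],axis=0).round(1).tolist(),cv2.minAreaRect(q[:,:2].astype(np.float32)))
    im=p["color"][...,::-1]; s=np.s_[150:220,270:370] if c=="side" else np.s_[170:240,260:360]
    a.append(cv2.resize(im[s],(400,280),interpolation=cv2.INTER_CUBIC))
cv2.imwrite("pics/set.png",np.hstack(a))
E
```

```text
t 18.88 fix xy mm [  5.1 100.8] z 101.4 jaw deg -56.96 F fix [-0.2  0.5] -0.7 grip -0.0
side 190 [[-15.4, 13.3, 38.4], [7.5, 45.6, 43.5], [28.1, 81.0, 45.8]] ((5.523736953735352, 47.96888732910156), (46.44483947753906, 71.55821990966797), 0.6314728856086731)
top 66 [[-1.1, 13.6, 38.6], [17.4, 26.3, 42.9], [28.1, 50.7, 47.0]] ((20.508975982666016, 29.31659698486328), (50.984352111816406, 25.35939598083496), 56.63455581665039)
```

View pics/set.png

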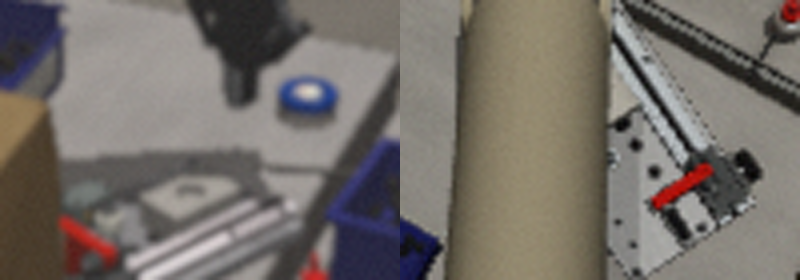

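>>> step_arm([
  [0.0, 0, 0, -0.02, 0],
  [0.0, 0, 0, -0.02, 0],
  [0.0, 0, 0, -0.02, 0],
  [0.0, 0, 0, -0.012, 0],
  [0.0, 0, 0, -0.0074, 0],
  [0.0, 0, 0, 0, 0],
  [0.0, -0.0025, -0.00165, 0, 0],
  [0.0, -0.0025, -0.00165, 0, 0],
  [0.0, 0, 0, 0, 0],
])

```text
clock: 19.93
position: [0.59, 0.0371, 0.0229]
ee_rot: [0.678, 0.201, -0.677, 0.201]
ft_force: [-0.3, -0.4, -0.1]
grip_width: 0.004
```

```bash
python3 -c "
from h import *
tcp()"
```

```text
t 19.93 fix xy mm [ 5.3 95.5] z 22.9 jaw deg -56.93 F fix [ 0.2 -0.5] -0.1 grip 0.4
```

>>> step_arm([
  [0, -0.00125, -0.0008, 0, 0],
  [0, -0.00125, -0.0008, 0, 0],
  [0, -0.00125, -0.0008, 0, 0],
  [0, -0.00125, -0.0008, 0, 0],
  [0, -0.00125, -0.0008, 0, 0],
  [0, -0.00125, -0.0008, 0, 0],
  [0, -0.00125, -0.0008, 0, 0],
  [0, -0.00125, -0.0008, 0, 0],
  [0, -0.00125, -0.0008, 0, 0],
  [0, -0.00125, -0.0008, 0, 0],
])

```text
clock: 20.77
position: [0.5772, 0.0297, 0.0218]
ee_rot: [-0.678, -0.201, 0.678, -0.202]
ft_force: [2.5, 1.7, 1.5]
grip_width: 0.0
```

```bash
python3 -c "
from h import *
tcp()"
```

```text
t 20.77 fix xy mm [ 4.5 80.6] z 21.8 jaw deg -56.89 F fix [-0.   3.1] 1.5 grip 0.0
```

>>> step_arm([
  [0, -0.00125, -0.00083, 0, 0],
  [0, -0.00125, -0.00083, 0, 0],
  [0, -0.00125, -0.00083, 0, 0],
  [0, -0.00125, -0.00083, 0, 0],
  [0, -0.00125, -0.00083, 0, 0],
  [0, -0.00125, -0.00083, 0, 0],
  [0, -0.00125, -0.00083, 0, 0],
  [0, -0.00125, -0.00083, 0, 0],
])

```text
clock: 21.43
position: [0.568, 0.0241, 0.0221]
ee_rot: [0.678, 0.202, -0.677, 0.202]
ft_force: [4.5, 4.6, -0.9]
grip_width: -0.0
```

```bash
python3 -c "
from h import *
tcp()"
```

```text
t 21.43 fix xy mm [ 4.  69.9] z 22.1 jaw deg -56.84 F fix [-1.4  6.3] -0.9 grip -0.0
```

>>> step_arm([
  [0, -0.00125, -0.00083, 0, 0],
  [0, -0.00125, -0.00083, 0, 0],
  [0, -0.00125, -0.00083, 0, 0],
  [0, -0.00125, -0.00083, 0, 0],
  [0, -0.00125, -0.00083, 0, 0],
  [0, -0.00125, -0.00083, 0, 0],
  [0, -0.00125, -0.00083, 0, 0],
  [0, -0.00125, -0.00083, 0, 0],
])

```text
clock: 22.1
position: [0.5576, 0.017, 0.0219]
ee_rot: [0.678, 0.202, -0.677, 0.202]
ft_force: [4.2, 3.2, 0.2]
grip_width: -0.003
```

```bash
python3 -c "
from h import *
tcp()"
```

```text
t 22.1 fix xy mm [ 4.4 57.3] z 21.9 jaw deg -56.86 F fix [-0.3  5.3] 0.2 grip -0.3
```

>>> step_arm([
  [0, -0.00125, -0.00082, 0, 0],
  [0, -0.00125, -0.00082, 0, 0],
  [0, -0.00125, -0.00082, 0, 0],
  [0, -0.00125, -0.00082, 0, 0],
  [0, -0.00125, -0.00082, 0, 0],
  [0, -0.00125, -0.00082, 0, 0],
  [0, -0.00125, -0.00082, 0, 0],
  [0, -0.00125, -0.00082, 0, 0],
  [0, -0.00125, -0.00082, 0, 0],
  [0, -0.00125, -0.00082, 0, 0],
  [0, -0.00125, -0.00082, 0, 0],
  [0, -0.00125, -0.00082, 0, 0],
])

```text
clock: 23.1
position: [0.5423, 0.0063, 0.0219]
ee_rot: [0.678, 0.201, -0.678, 0.201]
ft_force: [4.0, 0.0, -0.2]
grip_width: 0.0
```

```bash
python3 - <<'E' 2>/dev/null
from h import *
tcp()
for c in("side",):
    ps=[camera(c) for _ in range(4)]; W=np.nanmedian([cloud(q) for q in ps],0)
    F=np.concatenate([(W[...,:2]-C)@Rm,W[...,2:]],-1)*1000
    s=(abs(F[...,2]-43)<5)&(abs(F[...,0]-6)<25)&(F[...,1]>-70)&(F[...,1]<100); q=F[s]
    print(c,s.sum(),np.percentile(q,[3,50,97],axis=0).round(1).tolist(),cv2.minAreaRect(q[:,:2].astype(np.float32)))
p=ps[0]; cv2.imwrite("pics/near.png",cv2.resize(p["color"][170:240,265:365][...,::-1],None,fx=7,fy=7,interpolation=cv2.INTER_CUBIC))
tcp()
E
```

```text
t 23.1 fix xy mm [ 4.9 38.6] z 21.9 jaw deg -56.91 F fix [2.1 3.3] -0.2 grip 0.0
side 207 [[-15.2, -41.9, 38.9], [7.7, -4.3, 43.4], [27.3, 33.3, 45.6]] ((4.645780563354492, 0.3896827697753906), (46.347347259521484, 88.04032897949219), 1.1777580976486206)
t 23.3 fix xy mm [ 4.6 38.3] z 21.7 jaw deg -56.91 F fix [0.8 2.4] -0.6 grip 0.1
```

View pics/near.png

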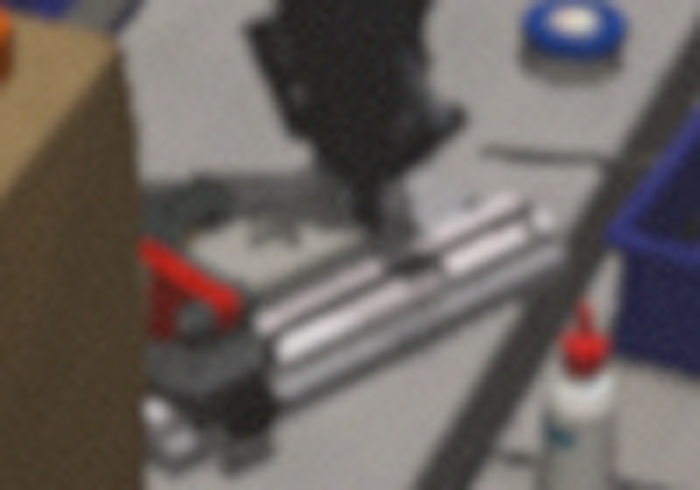

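>>> step_arm([
  [0, -0.00075, -0.0005, 0, 0],
  [0, -0.00075, -0.0005, 0, 0],
  [0, -0.00075, -0.0005, 0, 0],
  [0, -0.00075, -0.0005, 0, 0],
  [0, -0.00075, -0.0005, 0, 0],
  [0, -0.00075, -0.0005, 0, 0],
  [0, -0.00075, -0.0005, 0, 0],
  [0, -0.00075, -0.0005, 0, 0],
  [0, -0.00075, -0.0005, 0, 0],
  [0, -0.00075, -0.0005, 0, 0],
  [0, -0.00075, -0.0005, 0, 0],
  [0, -0.00075, -0.0005, 0, 0],
])

```text
clock: 24.3
position: [0.5333, 0.0007, 0.0219]
ee_rot: [0.678, 0.202, -0.678, 0.201]
ft_force: [4.3, 2.1, -0.8]
grip_width: -0.001
```

```bash
python3 -c "
from h import *
tcp()"
```

```text
t 24.3 fix xy mm [ 4.7 28. ] z 21.9 jaw deg -56.89 F fix [0.6 4.7] -0.8 grip -0.0
```

>>> step_arm([
  [0, -0.0005, -0.00033, 0, 0],
  [0, -0.0005, -0.00033, 0, 0],
  [0, -0.0005, -0.00033, 0, 0],
  [0, -0.0005, -0.00033, 0, 0],
])

```text
clock: 24.63
position: [0.5313, -0.0006, 0.0219]
ee_rot: [0.678, 0.202, -0.678, 0.201]
ft_force: [4.0, 3.0, 0.3]
grip_width: -0.002
```

```bash
python3 -c "
from h import *
tcp()"
```

```text
t 24.63 fix xy mm [ 4.6 25.7] z 21.9 jaw deg -56.89 F fix [-0.3  5. ] 0.3 grip -0.2
```

>>> step_arm([
  [0, -0.0005, -0.00033, 0, 0],
  [0, -0.0005, -0.00033, 0, 0],
  [0, -0.0005, -0.00033, 0, 0],
  [0, -0.0005, -0.00033, 0, 0],
])

```text
clock: 24.97
position: [0.5293, -0.0019, 0.0219]
ee_rot: [0.678, 0.202, -0.678, 0.201]
ft_force: [4.7, 2.4, 0.2]
grip_width: -0.002
```

>>> step_arm([
  [0, -0.0003, -0.0002, 0, 0],
  [0, -0.0003, -0.0002, 0, 0],
  [0, -0.0003, -0.0002, 0, 0],
])

```text
clock: 25.22
position: [0.5284, -0.0025, 0.0219]
ee_rot: [0.678, 0.202, -0.678, 0.201]
ft_force: [4.6, 3.0, -0.2]
grip_width: 0.003
```

```bash
python3 -c "
from h import *
tcp()"
```

```text
t 25.22 fix xy mm [ 4.7 22.2] z 21.9 jaw deg -56.89 F fix [0.  5.5] -0.2 grip 0.2
```

>>> step_arm([
  [0, -0.0005, -0.00033, 0, 0],
  [0, -0.0005, -0.00033, 0, 0],
  [0, -0.0005, -0.00033, 0, 0],
])

```text
clock: 25.47
position: [0.5269, -0.0035, 0.0219]
ee_rot: [0.678, 0.202, -0.678, 0.201]
ft_force: [4.1, 2.7, -0.7]
grip_width: -0.001
```

>>> step_arm([
  [0, -0.0003, -0.0002, 0, 0],
  [0, -0.0003, -0.0002, 0, 0],
])

```text
clock: 25.63
position: [0.5263, -0.0039, 0.0219]
ee_rot: [0.678, 0.202, -0.678, 0.201]
ft_force: [4.2, 3.0, -0.7]
grip_width: 0.002
```

>>> step_arm([
  [0, -0.0004, -0.00026, 0, 0],
  [0, -0.0004, -0.00026, 0, 0],
  [0, -0.0004, -0.00026, 0, 0],
])

```text
clock: 25.88
position: [0.5258, -0.0042, 0.022]
ee_rot: [0.678, 0.202, -0.677, 0.202]
ft_force: [9.1, 4.4, -4.8]
grip_width: 0.0
```

>>> step_arm([
  [0, -0.0003, -0.0002, 0, 0],
  [0, -0.0003, -0.0002, 0, 0],
])

```text
clock: 26.05
position: [0.5258, -0.0042, 0.0221]
ee_rot: [0.679, 0.202, -0.677, 0.202]
ft_force: [11.3, 5.1, -5.5]
grip_width: -0.001
```

>>> step_arm([
  [0, -0.0003, -0.0002, 0, 0],
  [0, -0.0003, -0.0002, 0, 0],
  [0, -0.0003, -0.0002, 0, 0],
  [0, 0, 0, 0, 0],
])

```text
clock: 26.38
position: [0.5257, -0.0043, 0.0224]
ee_rot: [0.679, 0.202, -0.676, 0.202]
ft_force: [11.8, 5.8, -6.4]
grip_width: 0.0
```

```bash
python3 -c "
from h import *
tcp()"
```

```text
t 26.38 fix xy mm [ 4.7 19. ] z 22.4 jaw deg -56.82 F fix [ 1.6 13.1] -6.4 grip 0.0
```

>>> step_arm([
  [0, -0.0004, -0.00026, 0, 0],
  [0, -0.0004, -0.00026, 0, 0],
  [0, -0.0004, -0.00026, 0, 0],
  [0, 0, 0, 0, 0],
])

```text
clock: 26.72
position: [0.5256, -0.0043, 0.0229]
ee_rot: [0.68, 0.202, -0.675, 0.202]
ft_force: [15.8, 9.0, -7.0]
grip_width: 0.001
```

```bash
python3 -c "
from h import *
tcp()"
```

```text
t 26.72 fix xy mm [ 4.6 18.9] z 22.9 jaw deg -56.79 F fix [ 1.1 18.1] -7.0 grip 0.1
```

>>> step_arm([
  [0, -0.00025, -0.00016, 0, 0],
  [0, -0.00025, -0.00016, 0, 0],
  [0, 0, 0, 0, 0],
])

```text
clock: 26.97
position: [0.5256, -0.0043, 0.0231]
ee_rot: [0.68, 0.202, -0.675, 0.202]
ft_force: [17.1, 11.6, -6.1]
grip_width: -0.004
```

```bash
python3 -c "
from h import *
tcp()"
```

```text
t 26.97 fix xy mm [ 4.7 18.9] z 23.1 jaw deg -56.77 F fix [-0.3 20.7] -6.1 grip -0.3
```

>>> step_arm([
  [0, 0, 0, 0, 0],
  [0, 0, 0, 0, 0],
  [0, 0, 0, 0, 0],
])

```text
clock: 27.22
position: [0.5256, -0.0043, 0.023]
ee_rot: [0.68, 0.202, -0.675, 0.202]
ft_force: [16.4, 10.5, -7.0]
grip_width: -0.002
```

```bash
python3 -c "
from h import *
tcp()"
```

```text
t 27.22 fix xy mm [ 4.6 18.9] z 23.0 jaw deg -56.77 F fix [ 0.2 19.5] -7.0 grip -0.1
```

>>> step_arm([
  [0, -0.00016, -0.00011, 0, 0],
  [0, 0, 0, 0, 0],
  [0, 0, 0, 0, 0],
])

```text
clock: 27.47
position: [0.5256, -0.0043, 0.0231]
ee_rot: [0.68, 0.202, -0.675, 0.202]
ft_force: [17.5, 10.3, -7.8]
grip_width: -0.002
```

>>> step_arm([
  [0, 0.0008, 0.0005, 0, 0],
  [0, 0.0008, 0.0005, 0, 0],
  [0, 0.0008, 0.0005, 0, 0],
  [0, 0.0008, 0.0005, 0, 0],
  [0, 0.002, 0.0013, 0, 0],
  [0, 0.005, 0.0033, 0, 0],
  [0, 0.01, 0.0066, 0, 0],
  [0, 0.005, 0.0033, 0.02, 0],
  [0, 0, 0, 0.03, 0],
  [0, 0, 0, 0.03, 0],
  [0, 0, 0.03, 0.03, 0],
  [0, 0, 0.03, 0.03, 0],
])

```text
clock: 28.47
position: [0.5463, 0.0667, 0.1618]
ee_rot: [-0.678, -0.199, 0.679, -0.2]
ft_force: [0.6, 0.7, 0.4]
grip_width: -0.0
```

>>> step_arm([
  [0, 0, 0.03, 0, 0],
  [0, 0, 0.03, 0, 0],
  [0, 0, 0.03, 0, 0],
  [0, 0, 0.03, 0, 0],
  [0, 0, 0.03, 0, 0],
  [0, 0, 0.03, 0, 0],
  [0, 0, 0.03, 0, 0],
  [0, 0, 0, 0, 0],
])

```text
clock: 29.13
position: [0.5445, 0.2853, 0.1595]
ee_rot: [-0.676, -0.205, 0.678, -0.203]
ft_force: [-0.4, 0.9, 0.6]
grip_width: 0.001
```

```bash
python3 - <<'E' 2>/dev/null
from h import *
tcp(); a=[]
for c in("side","top"):
    ps=[camera(c) for _ in range(5)]; W=np.nanmedian([cloud(q) for q in ps],0); im=np.mean([q["color"] for q in ps],0)
    F=np.concatenate([(W[...,:2]-C)@Rm,W[...,2:]],-1)*1000
    s=(abs(F[...,2]-43)<5)&(abs(F[...,0]-6)<25)&(F[...,1]>-62)&(F[...,1]<100)&(abs(im[...,0]-im[...,1])<25); q=F[s]
    A=np.linalg.lstsq(np.c_[q[:,:2],np.ones(len(q))],q[:,2],rcond=None)[0]
    print(c,s.sum(),np.percentile(q,[3,50,97],axis=0).round(1).tolist(),cv2.minAreaRect(q[:,:2].astype(np.float32)),"tilt deg",np.degrees(A[:2]).round(2))
    red=(im[...,0]>1.8*im[...,1])&(im[...,0]>60)&(abs(F[...,0]-20)<45)&(abs(F[...,1]+75)<40); q=F[red]; print("red",np.nanpercentile(q,[5,50,95],axis=0).round(1).tolist(),np.nanmedian(q[q[:,2]>45][:,2]))
    k=np.s_[170:240,265:365] if c=="side" else np.s_[150:240,260:370]
    a.append(cv2.resize(im[k][...,::-1].astype(np.uint8),(400,300),interpolation=cv2.INTER_CUBIC))
cv2.imwrite("pics/end.png",np.hstack(a))
E
```

```text
t 29.13 fix xy mm [-227.2  193.5] z 159.5 jaw deg -56.46 F fix [-1.   0.2] 0.6 grip 0.1
side 142 [[-15.6, -45.9, 39.3], [6.9, -16.0, 44.0], [27.6, 5.8, 46.3]] ((6.461075782775879, -20.166637420654297), (45.31821823120117, 55.2802734375), 0.5777207612991333) tilt deg [-1.73  0.81]
red [[-4.9, -77.2, 30.3], [15.8, -74.9, 57.3], [46.9, -65.9, 60.9]] 58.26825030294397
top 201 [[-14.3, -60.0, 40.5], [6.8, -26.0, 43.8], [27.0, 6.6, 47.1]] ((6.355648040771484, -26.561397552490234), (69.4139633178711, 43.34569549560547), 89.99089813232422) tilt deg [-0.29  0.54]
red [[-10.6, -75.7, 54.3], [18.9, -70.0, 58.8], [45.1, -64.0, 61.2]] 58.80352805834177
```

View pics/end.png

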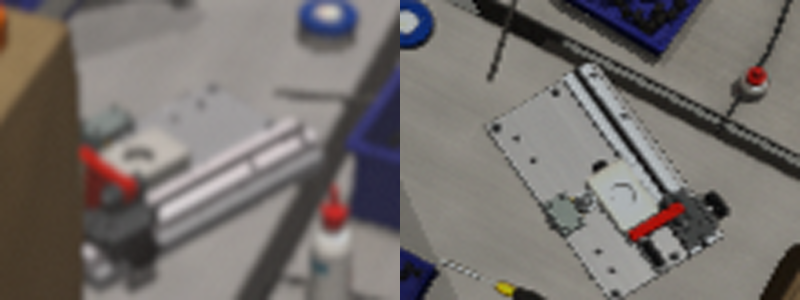

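```bash
python3 -c "
from h import *
tcp(); print(ticket.hand_in())"
```

```text
t 29.63 fix xy mm [-219.4  191.5] z 160.9 jaw deg -56.95 F fix [ 0.5 -1.7] 0.9 grip -0.4
the job is handed in; nothing more can be done
None
```

The nest blank is loaded in the drilling fixture and the job was handed in at about 29.6 s, well inside the 72 s limit. No verdict came back.

1. **Flag:** I led the red flip stop down by its pin until it rested. My downward push at the end peaked at about 23 N.
2. **Placing:** I set the grey blank down on the infeed bed, about 4 mm off the fence, and slid it sideways until it touched.
3. **Pressing home:** With closed fingers I pushed it past the side roller, where the drag was about 5 N. I pressed until the wrist read about 20 N along the fence, which puts about 15 N on the pad. The highest single reading was 20.7 N, or about 15.5 N on the pad.

**Last checks**
- **Flag:** its top is about 44 mm above the bed, so it is fully down.
- **Stop setting:** the flag's position along the fence is unchanged within what the cameras can resolve, about 1 mm. I saw no sign of the carriage slipping.
- **Blank:** it lies along the fence at the contact position, with its top 28–29 mm above the bed, so it is flat.
- **Pad contact:** I judged this from the force rise and the blank's measured place, as the pad itself is not visible.
- **Camera disagreement:** the side camera saw only part of the blank's top and gave a length of 55 mm. It also gave a noisy tilt of up to 1.7°. The top camera gave the full 69 × 43 mm and about 0.5°.
- **Other items:** the tin, hex key, vial and screwdriver look undisturbed in the pictures. The test plug was outside the last pictures; I did not work near it.

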